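Snap the right lid onto the walnut tub

TASK

The open round tub of walnuts on the pantry counter needs closing. Of the two loose white lids, take the one that fits its rim (the large one), lower it onto the tub (do not drop it) and press it fully home so that the tub's three spring catches snap over its edge, then let go. Leave the small lid where it is, and keep the tub standing upright about where it stands.

Things in the scene. Friction and masses are not known exactly. Their poses are not given: they have to be found in the camera images.
- lid_knob (a point): Large lid, fits the tub, about 0.11 kg. White plastic disc 144 mm across, 6 mm thick; on top a round upright knob 36 mm across, 28 mm tall; below, a plug 14 mm deep, 128 mm across tapering to 112 at its foot. Lies on its plug, knob up; yaw does not matter. Point: centre of the knob, 14 mm below its top, 14 mm above the disc's top face, 34 mm above the plug's foot. z up.
- small_lid_knob (a point): Small lid, too small for the tub, to be left alone: made like the large one with the same knob, but its disc is 100 mm across (plug 84 tapering to 68 mm). Point: centre of the knob, 34 mm above the plug's foot. z up.
- tub_mouth (a point): Loose round white tub with walnuts, 0.6 kg, 75 mm tall, rim 140 mm outer, 132 mm inner diameter. Point: centre of its mouth, in the rim's plane, z up. The lid goes in plug down; the taper centres it if up to some 6 mm off. Laid on, it rests on the catches' ramps, its disc about 13 mm above the rim; fully home, the disc lies on the rim and the knob's centre is 20 mm above this point.
- catch0 (a joint): One of the tub's three spring catches: upright white strips 24 mm wide, 120 degrees apart round the rim, reaching 30 mm above it, with ramps that narrow downwards to noses 69 mm from the axis, undersides 9 mm above the rim. Pressing the lid down with 8 to 20 N pushes them outward till they spring back over its disc. Value: outward travel in m, 0 at rest, 0.012 at most.
There are look-alikes about, which are no part of the job. What is shaped like the part that bears lid_knob but black or turquoise is not meant.

How it is judged (in metres and radians):
On the way:
1. the large lid is lowered onto the tub's mouth with the gripper at its knob, not dropped (knob's centre 23 to 50 mm above the mouth, within 20 mm sideways, grasp point within 60 mm of it) (z of lid_knob in the frame of tub_mouth between 0.023 and 0.05 m and horizontal distance between lid_knob and tub_mouth below 0.02 m and distance between the grasp point and lid_knob below 0.06 m), for 0.05 s.
At the end, for the whole second after the job is handed in: The large lid sits on the tub, centred within 10 mm, level with its rim within 2 degrees, within 2 mm of fully home (below the noses); the tub stands upright (within 5 degrees) on the counter, within 80 mm of where it stood; the small lid is within 30 mm of where it lay (horizontal distance between lid_knob and tub_mouth below 0.01 m and z of lid_knob in the frame of tub_mouth between 0.015 and 0.022 m and angle between the z axis of lid_knob and the z axis of tub_mouth, either way round below 0.035 rad and angle between tub_mouth's own z axis and vertical below 0.1 rad and height (world z) of tub_mouth below 0.085 m and distance of tub_mouth from where it was at the start of the episode below 0.08 m and distance of small_lid_knob from where it was at the start of the episode below 0.03 m); the robot touches nothing.
It fails at once if the tub is tipped over or tilted by more than 30 degrees (angle between tub_mouth's own z axis and vertical above 0.52 rad).
It fails at once if the small lid is moved by more than 60 mm (distance of small_lid_knob from where it was at the start of the episode above 0.06 m).
It also fails if it takes over 40 s, if anything falls off the work surface, if the arm or the gripper's body presses on something with over 40 N, if the wrist force passes 120 N, or if a joint passes its speed limit or range.

ROBOT

A 6-joint arm with a two-finger parallel gripper is mounted at the origin on the work surface. World frame = base frame: x ahead of the robot, y to its left, z up, the work surface at z = 0. Lengths are in mm, angles in degrees, forces in N, time in s.
With the tool pointing down it reaches from about 375 to 925 mm from the base axis. Payload 5.7 kg.
Tool frame: the origin (TCP) lies between the finger pads; the fingertips stand 25 mm ahead of it and the grasp point (between the pads) lies 6 mm ahead of it; z points along the fingers, y is the line along which they close (so a half turn about z gives the same grasp; the last joint's range is limited). The gripper opens to 85 mm and grips with 20 to 120 N. Pads are 22 mm wide; open, the fingers measure 114 mm over their backs; the gripper's body (76 mm by 85 mm) begins 54 mm behind the grasp point. The pads swing forward as they close: fully open they stand 13 mm farther back than shut.
Start: joints at [-81.71, 20.558, 86.54, -0, 72.909, -6.595], TCP at [154.119, -579.839, 256.267] pointing down, gripper open.
Joint ranges: [-170.27, 170.27], [-57.76, 135], [12.27, 136.19], [-55.21, 235.2], [11.17, 155.16], [-170.74, 170.74]. Speed limits (degrees/s): [136.94, 136.94, 180, 180, 180, 180].

INTERFACE

Orientations are given as a 3x3 rotation matrix whose columns are the frame's x, y, z axes.
In Python, from workcell import env, eyes, ticket gives the robot as it stands.
- The arm moves only by the tool drive_tool, never from a script. Its argument "plan" is a list of rows, each an object with "hand": the finger opening in cm, from 0 to 8.54; "xyz": the shift along the world's x, y, z in cm, a list of three; "rotation": the turn, a rotation vector about the world's x, y, z in rad, a list of three. In form: [{"hand": hand, "xyz": [dx, dy, dz], "rotation": [ax, ay, az]}, ...]. A call has 1 to 12 rows; each row shifts and turns the commanded pose from where the row before left it; what a row does not reach is not made up. A row lasts 1/10 s, in which the tool goes at most 50 mm and 8.59 degrees, less where a joint would pass 70% of its speed; a pose out of reach is approached as far as the arm can. A call is refused whole if a number of a shift passes 5 or a number of a turn 0.15, either way. A call with a gripper value outside its range is refused whole. The fingers move at their own pace and stop on an object; "squeeze" is the grip in N (left out, the last holds). Time passes only in rows, so rows that do not move let the fingers close. It gives the time, the measured TCP pose, the force, the opening and the grip force at its end, in the units of the state.
- env.sense(): the state, without advancing time (a new reading comes with each control period).
- eyes.read_camera(name): name is "side" or "top"; returns the picture (480x640x3 uint8, red, green, blue); there is no depth.
- eyes.get_calibration(name): a dict with "fx", "fy", "cx", "cy" (pixels), "dist" ([k1, k2, p1, p2, k3] as OpenCV has them; the pictures are not rectified), "cam_to_world" (4x4, takes a point from camera to world coordinates). Camera axes: x right, y up, looking along -z (the intrinsics and any distortion apply to the point x, -y, -z); pixel columns grow to the right and rows downward; lengths in mm; the calibration is good to about 2 mm. A picture is of the moment at which its call begins. get_calibration takes no time and is no camera call.
- ticket.finish_job(): hands the job in; it is judged then, once.
The state is a dict: "time_s": time; "qpos": joint angles; "qvel": joint speeds; "joint_efforts": joint torques, N m; "tcp_pos": TCP position; "orientation": TCP orientation; "contact_force": force on the tool from outside, world axes, zero at the start; "torque": the same for the moment, N m; "width": finger opening in mm; "grip_force": force on a finger pad.
Only numpy, scipy, OpenCV 4.12 (cv2) and the standard library are available. Lean on these libraries where they do the work, as an engineer would, in place of code of your own. Each camera call takes 0.05 s, during which the arm holds its last target. There are 200 camera calls.

## Working session

There is one attempt and no reset: what is moved stays moved. The work goes in short steps, Python scripts to look and compute and a tool call to move; the robot and the scene stay as the last step left them, time stands still between calls to the robot, and variables do not carry over. Pictures are saved under pics/ and viewed, at most 10 in all, crops included, and the job is handed in when it is done.

Besides the shell and the picture viewer there is one more tool, called after "Call:" as name(argument=value, ...) on one line, values as JSON. drive_tool: Moves the arm, as the interface text tells. Its arguments: {"type":"object","properties":{"plan":{"type":"array","items":{"type":"object","properties":{"hand":{"type":"number"},"xyz":{"type":"array","items":{"type":"number"}},"rotation":{"type":"array","items":{"type":"number"}}}}},"squeeze":{"type":"number"}},"required":["plan"]}

```bash
mkdir -p pics; python3 - <<'E'
from workcell import env, eyes, ticket
import cv2
for n in("top","side"):
    cv2.imwrite(f"pics/{n}0.png",eyes.read_camera(n)[:,:,::-1]); c=eyes.get_calibration(n); print(n,c)
s=env.sense();print(s['tcp_pos'],s['orientation'],s['contact_force'],s['width'])
E
```

```text
top {'fx': 436.82634344331, 'fy': 436.82634344331, 'cx': 319.07833074164984, 'cy': 237.75343626150917, 'dist': array([-0.08669652,  0.        ,  0.        ,  0.        ,  0.        ]), 'cam_to_world': array([[ 1.53616613e-03,  9.91872931e-01, -1.27223146e-01,
         3.14258763e+02],
       [-9.99547242e-01, -2.29996207e-03, -3.00003644e-02,
        -3.93980207e+01],
       [-3.00491578e-02,  1.27211630e-01,  9.91420319e-01,
         9.81920664e+02],
       [ 0.00000000e+00,  0.00000000e+00,  0.00000000e+00,
         1.00000000e+00]])}
side {'fx': 610.7846343143309, 'fy': 610.7846343143309, 'cx': 315.89199580853904, 'cy': 240.75359573476524, 'dist': array([-0.11125172,  0.        ,  0.        ,  0.        ,  0.        ]), 'cam_to_world': array([[-9.64427628e-01,  1.61016543e-01, -2.09649765e-01,
         1.99064725e+02],
       [-2.63392419e-01, -5.17982425e-01,  8.13829614e-01,
         8.54340337e+02],
       [ 2.24451376e-02,  8.40099923e-01,  5.41967098e-01,
         6.69555605e+02],
       [ 0.00000000e+00,  0.00000000e+00,  0.00000000e+00,
         1.00000000e+00]])}
[ 154.03958552 -579.27659393  255.53113133] [[ 9.66446645e-01  2.56867336e-01 -2.33292437e-04]
 [ 2.56867361e-01 -9.66445217e-01  1.67353697e-03]
 [ 2.04412624e-04 -1.67730940e-03 -9.99998572e-01]] [-0.76194705  0.17200227 -0.19818129] 85.71223608482326
```

View pics/top0.png

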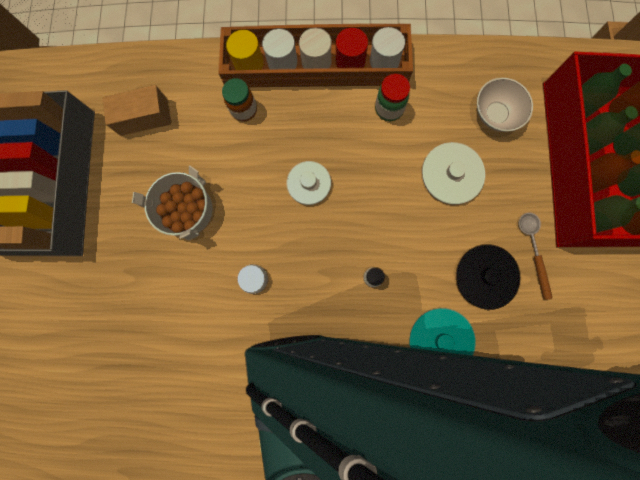

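View pics/side0.png

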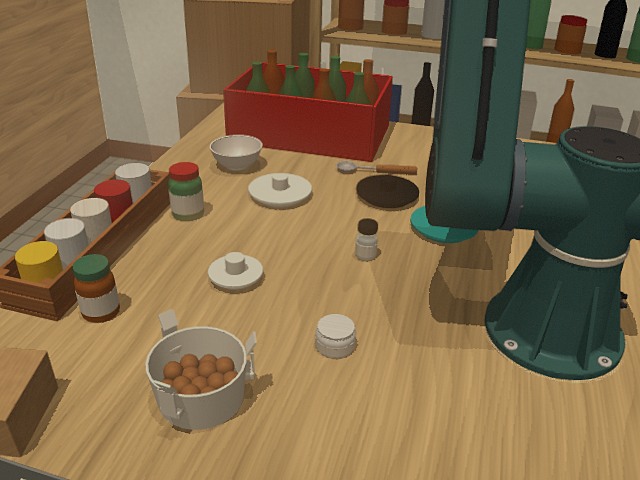

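Top view: large lid at about (454,174) with its knob at (457,171), small lid at (309,183), and tub at (179,206) with catches at about (139,199), (194,174) and (187,235). Side view: large lid at (280,190), tub at (197,375).

```bash
cat > h.py <<'E'
import numpy as np, cv2
from workcell import env, eyes, ticket
F=np.diag([1.,-1,-1])
def cal(n):
    c=eyes.get_calibration(n); K=np.array([[c['fx'],0,c['cx']],[0,c['fy'],c['cy']],[0,0,1]]); T=np.array(c['cam_to_world'])
    return K,np.array(c['dist']),T[:3,:3]@F,T[:3,3]
def ray(n,uv,z):
    K,d,R,t=cal(n); p=cv2.undistortPoints(np.array(uv,float).reshape(-1,1,2),K,d).reshape(-1,2)
    r=np.c_[p,np.ones(len(p))]@R.T; return t+r*((z-t[2])/r[:,2])[:,None]
def proj(n,P):
    K,d,R,t=cal(n); return cv2.projectPoints(np.array(P,float).reshape(-1,3),cv2.Rodrigues(R.T)[0],-R.T@t,K,d)[0].reshape(-1,2)
def circ(n,c,r,z):
    a=np.linspace(0,2*np.pi,90); return proj(n,np.c_[c[0]+r*np.cos(a),c[1]+r*np.sin(a),0*a+z])
def blob(im,box):
    x0,y0,x1,y1=box; g=im[y0:y1,x0:x1].astype(int)
    m=((g.max(2)-g.min(2)<45)&(g.min(2)>110)).astype(np.uint8)
    cs,_=cv2.findContours(m,cv2.RETR_EXTERNAL,cv2.CHAIN_APPROX_NONE); c=max(cs,key=cv2.contourArea)
    return c.reshape(-1,2)+[x0,y0]
def fitc(P):
    A=np.c_[2*P[:,:2],np.ones(len(P))]; s=np.linalg.lstsq(A,(P[:,:2]**2).sum(1),rcond=None)[0]
    return s[:2],np.sqrt(s[2]+s[:2]@s[:2])
E
python3 - <<'E'
from h import *
T=cv2.imread('pics/top0.png');S=cv2.imread('pics/side0.png')
for nm,b in(('large',(415,135,495,210)),('small',(280,155,340,210))):
    print(nm,fitc(ray('top',blob(T,b),20)))
for n,uv,z in(('top',(457,170),48),('side',(280,177),48),('top',(308.5,181),48),('top',(179,206),75),('side',(197,360),75)): print(n,uv,ray(n,[uv],z))
# tub: direct fit by edge score over both images
def score(c):
    s=0
    for n,E in Es.items():
        for r in(66,70): 
            p=circ(n,c,r,75).astype(np.float32); s+=cv2.remap(E,p[:,:1],p[:,1:],1).mean()
    return s
Es={n:cv2.GaussianBlur(cv2.Canny(i,60,150).astype(np.float32),(0,0),1.2) for n,i in(('top',T),('side',S))}
c0=ray('top',[(179,206)],75)[0,:2]
c=max((c0+[i,j] for i in range(-20,21) for j in range(-20,21)),key=score);print('tub',c,score(c))
L=fitc(ray('top',blob(T,(415,135,495,210)),20))[0]
for n,I in(('top',T),('side',S)):
    J=cv2.resize(I,None,fx=3,fy=3)
    for cc,r,z in((c,66,75),(c,70,75),(L,72,20),(L,18,48)):
        cv2.polylines(J,[(circ(n,cc,r,z)*3+1).astype(int)],True,(0,0,255),1)
    def crop(c,z): u,v=(proj(n,[[*c,z]])[0]*3).astype(int); return J[v-150:v+150,u-195:u+195]
    globals()['C'+n]=np.hstack([crop(c,75),crop(L,30)])
cv2.imwrite('pics/ov.png',np.vstack([Ctop,Cside]))
E
```

```text
large (array([ 585.87214772, -314.61924992]), np.float64(70.16070375448783))
small (array([564.56437292,  14.15382353]), np.float64(48.66043266752304))
top (457, 170) [[ 583.91008477 -314.94181673   48.        ]]
side (280, 177) [[ 585.60815676 -309.02486993   48.        ]]
top (308.5, 181) [[559.92757063  12.31816701  48.        ]]
top (179, 206) [[500.35379006 290.26791306  75.        ]]
side (197, 360) [[505.85890257 302.97287438  75.        ]]Traceback (most recent call last):
  File "<stdin>", line 15, in <module>
  File "<stdin>", line 11, in score
  File "h.py", line 13, in circ
    a=np.linspace(0,2*np.pi,90); return proj(n,np.c_[c[0]+r*np.cos(a),c[1]+r*np.sin(a),0*a+z])
                                        ~~~~^^^^^^^^^^^^^^^^^^^^^^^^^^^^^^^^^^^^^^^^^^^^^^^^^^
  File "h.py", line 11, in proj
    K,d,R,t=cal(n); return cv2.projectPoints(np.array(P,float).reshape(-1,3),cv2.Rodrigues(R.T)[0],-R.T@t,K,d)[0].reshape(-1,2)
            ~~~^^^
  File "h.py", line 5, in cal
    c=eyes.get_calibration(n); K=np.array([[c['fx'],0,c['cx']],[0,c['fy'],c['cy']],[0,0,1]]); T=np.array(c['cam_to_world'])
ValueError: time passes only in moves, steps and waits
```

```bash
sed -i 's/^def cal(n)/import functools\n@functools.lru_cache\ndef cal(n)/' h.py
cat > tub.py <<'E'
from h import *
T=cv2.imread('pics/top0.png');S=cv2.imread('pics/side0.png')
Es={n:cv2.GaussianBlur(cv2.Canny(i,60,150).astype(np.float32),(0,0),1.2) for n,i in(('top',T),('side',S))}
def score(c,ns=('top','side')):
    s=0
    for n in ns:
        for r in(66,70): 
            p=circ(n,c,r,75).astype(np.float32); s+=cv2.remap(Es[n],p[:,:1].copy(),p[:,1:].copy(),1).mean()
    return s
c0=np.array([503,296]);G=[c0+[i,j] for i in range(-20,21) for j in range(-20,21)]
for ns in(('top',),('side',),('top','side')):
    c=max(G,key=lambda q:score(q,ns));print('tub',ns,c,score(c,ns))
L=np.array([585,-313])
for n,I in(('top',T),('side',S)):
    J=cv2.resize(I,None,fx=3,fy=3)
    for cc,r,z in((c,66,75),(c,70,75),(L,72,20),(L,18,48)):
        cv2.polylines(J,[(circ(n,cc,r,z)*3+1).astype(int)],True,(0,0,255),1)
    def crop(c,z): u,v=(proj(n,[[*c,z]])[0]*3).astype(int); return J[v-150:v+150,u-195:u+195]
    globals()['C'+n]=np.hstack([crop(c,75),crop(L,30)])
cv2.imwrite('pics/ov.png',np.vstack([Ctop,Cside]))
E
python3 tub.py
```

```text
tub ('top',) [507 300] 194.62082
tub ('side',) [508 301] 190.1647
tub ('top', 'side') [508 301] 383.04456
```

View pics/ov.png

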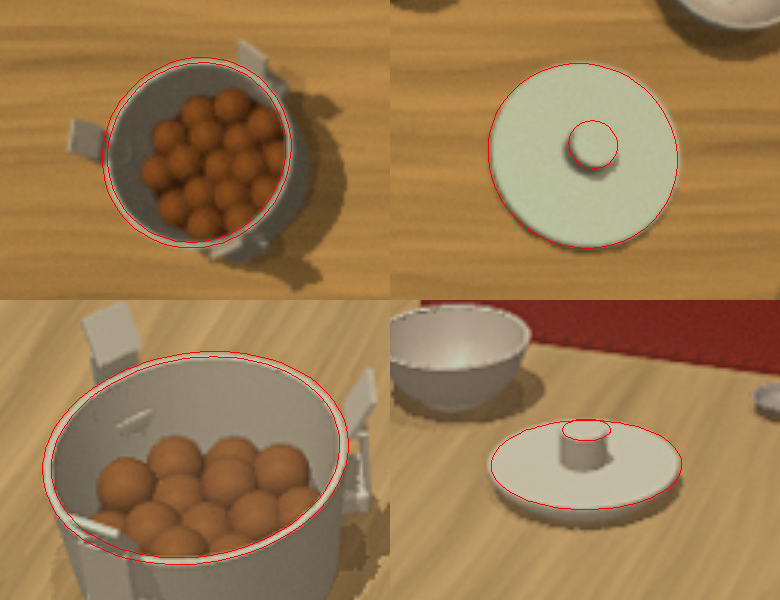

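Overlays fit: tub at (508,301) and lid at (585,-313). I'll move above the large lid.

Call:
drive_tool(plan=[{"hand": 6,"xyz": [3.6,2.2,-1.0],"rotation": [0,0,0]},{"hand": 6,"xyz": [3.6,2.2,-1.0],"rotation": [0,0,0]},{"hand": 6,"xyz": [3.6,2.2,-1.0],"rotation": [0,0,0]},{"hand": 6,"xyz": [3.6,2.2,-1.0],"rotation": [0,0,0]},{"hand": 6,"xyz": [3.6,2.2,-1.0],"rotation": [0,0,0]},{"hand": 6,"xyz": [3.6,2.2,-1.0],"rotation": [0,0,0]},{"hand": 6,"xyz": [3.6,2.2,-1.0],"rotation": [0,0,0]},{"hand": 6,"xyz": [3.6,2.2,-1.0],"rotation": [0,0,0]},{"hand": 6,"xyz": [3.6,2.2,-1.0],"rotation": [0,0,0]},{"hand": 6,"xyz": [3.6,2.2,-1.0],"rotation": [0,0,0]},{"hand": 6,"xyz": [3.6,2.2,-1.0],"rotation": [0,0,0]},{"hand": 6,"xyz": [3.6,2.2,-1.0],"rotation": [0,0,0]}])

```text
time_s: 1.3
tcp_pos: [587.3, -314.5, 135.4]
orientation: [[0.966, 0.257, -0.001], [0.257, -0.966, 0.0], [-0.001, -0.001, -1.0]]
contact_force: [0.2, -0.8, 0.1]
width: 59.8
grip_force: 0.0
```

Call:
drive_tool(plan=[{"hand": 6,"xyz": [0,0,0],"rotation": [0,0,0]},{"hand": 6,"xyz": [0,0,0],"rotation": [0,0,0]}])

```text
time_s: 1.5
tcp_pos: [586.2, -314.8, 135.3]
orientation: [[0.966, 0.259, -0.002], [0.259, -0.966, 0.001], [-0.001, -0.001, -1.0]]
contact_force: [0.0, 0.2, -0.2]
width: 59.9
grip_force: 0.0
```

```bash
python3 - <<'E'
from h import *
I=eyes.read_camera('side')[:,:,::-1].copy()
for cc,r,z in(((585,-313),72,20),((585,-313),18,48)): cv2.polylines(I,[(circ('side',cc,r,z)+.5).astype(int)],True,(0,0,255),1)
cv2.imwrite('pics/s1.png',cv2.resize(I[60:240,180:380],None,fx=3,fy=3))
E
```

```text
(no output)
```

View pics/s1.png

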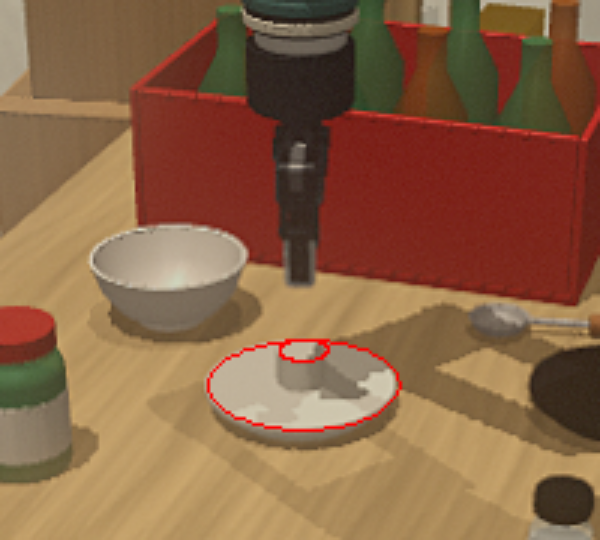

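The crop shows the gripper straight above the knob at (303,350), with the bowl clear. I'll descend and grip.

Call:
drive_tool(plan=[{"hand": 6,"xyz": [0,0.1,-1.7],"rotation": [0,0,0]},{"hand": 6,"xyz": [0,0,-1.7],"rotation": [0,0,0]},{"hand": 6,"xyz": [0,0,-1.7],"rotation": [0,0,0]},{"hand": 6,"xyz": [0,0,-1.6],"rotation": [0,0,0]},{"hand": 6,"xyz": [0,0,-1.0],"rotation": [0,0,0]},{"hand": 6,"xyz": [0,0,-0.6],"rotation": [0,0,0]},{"hand": 6,"xyz": [0,0,0],"rotation": [0,0,0]},{"hand": 6,"xyz": [0,0,0],"rotation": [0,0,0]}])

```text
time_s: 2.35
tcp_pos: [586.4, -315.2, 53.7]
orientation: [[0.966, 0.257, 0.001], [0.257, -0.966, -0.0], [0.0, 0.0, -1.0]]
contact_force: [0.6, 0.7, 0.3]
width: 60.0
grip_force: 0.0
```

Call:
drive_tool(squeeze=70, plan=[{"hand": 4.5,"xyz": [0,0,0],"rotation": [0,0,0]},{"hand": 3,"xyz": [0,0,0],"rotation": [0,0,0]},{"hand": 3,"xyz": [0,0,0],"rotation": [0,0,0]},{"hand": 3,"xyz": [0,0,0],"rotation": [0,0,0]},{"hand": 3,"xyz": [0,0,0],"rotation": [0,0,0]}])

```text
time_s: 2.85
tcp_pos: [586.8, -315.2, 54.5]
orientation: [[0.966, 0.257, 0.002], [0.257, -0.966, -0.001], [0.001, 0.001, -1.0]]
contact_force: [-0.9, -0.0, 5.6]
width: 33.9
grip_force: 69.9
```

Call:
drive_tool(plan=[{"hand": 3,"xyz": [0,0,0.5],"rotation": [0,0,0]},{"hand": 3,"xyz": [0,0,1.5],"rotation": [0,0,0]},{"hand": 3,"xyz": [0,0,2.5],"rotation": [0,0,0]},{"hand": 3,"xyz": [0,0,3],"rotation": [0,0,0]},{"hand": 3,"xyz": [0,0,3],"rotation": [0,0,0]},{"hand": 3,"xyz": [0,0,3],"rotation": [0,0,0]},{"hand": 3,"xyz": [0,0,2],"rotation": [0,0,0]},{"hand": 3,"xyz": [0,0,1],"rotation": [0,0,0]}])

```text
time_s: 3.65
tcp_pos: [587.0, -315.4, 221.8]
orientation: [[0.966, 0.257, 0.004], [0.257, -0.966, -0.002], [0.003, 0.003, -1.0]]
contact_force: [0.7, -0.8, -0.3]
width: 33.8
grip_force: 69.8
```

Call:
drive_tool(plan=[{"hand": 3,"xyz": [-0.2,1,0],"rotation": [0,0,0]},{"hand": 3,"xyz": [-0.3,2,0],"rotation": [0,0,0]},{"hand": 3,"xyz": [-0.4,3,0],"rotation": [0,0,0]},{"hand": 3,"xyz": [-0.4,3,0],"rotation": [0,0,0]},{"hand": 3,"xyz": [-0.4,3,0],"rotation": [0,0,0]},{"hand": 3,"xyz": [-0.4,3,0],"rotation": [0,0,0]},{"hand": 3,"xyz": [-0.4,3,0],"rotation": [0,0,0]},{"hand": 3,"xyz": [-0.4,3,0],"rotation": [0,0,0]},{"hand": 3,"xyz": [-0.4,3,0],"rotation": [0,0,0]},{"hand": 3,"xyz": [-0.4,3,0],"rotation": [0,0,0]},{"hand": 3,"xyz": [-0.4,3,0],"rotation": [0,0,0]},{"hand": 3,"xyz": [-0.4,3,0],"rotation": [0,0,0]}])

```text
time_s: 4.85
tcp_pos: [538.3, 17.8, 216.5]
orientation: [[0.966, 0.257, -0.004], [0.257, -0.966, 0.001], [-0.004, -0.002, -1.0]]
contact_force: [-0.3, -0.2, -1.0]
width: 33.7
grip_force: 69.8
```

Call:
drive_tool(plan=[{"hand": 3,"xyz": [-0.3,3,0],"rotation": [0,0,0]},{"hand": 3,"xyz": [-0.3,3,0],"rotation": [0,0,0]},{"hand": 3,"xyz": [-0.4,3,0],"rotation": [0,0,0]},{"hand": 3,"xyz": [-0.4,3,0],"rotation": [0,0,0]},{"hand": 3,"xyz": [-0.4,3,0],"rotation": [0,0,0]},{"hand": 3,"xyz": [-0.4,3,0],"rotation": [0,0,0]},{"hand": 3,"xyz": [-0.4,3,0],"rotation": [0,0,0]},{"hand": 3,"xyz": [-0.4,3,0],"rotation": [0,0,0]},{"hand": 3,"xyz": [-0.2,2.4,0],"rotation": [0,0,0]},{"hand": 3,"xyz": [0,1.4,0],"rotation": [0,0,0]},{"hand": 3,"xyz": [0,0.6,0],"rotation": [0,0,0]},{"hand": 3,"xyz": [0,0,0],"rotation": [0,0,0]}])

```text
time_s: 6.05
tcp_pos: [508.3, 299.4, 217.6]
orientation: [[0.966, 0.258, -0.001], [0.258, -0.966, -0.001], [-0.001, 0.0, -1.0]]
contact_force: [-0.5, 0.2, -1.1]
width: 33.5
grip_force: 69.8
```

```bash
python3 - <<'E'
from h import *
s=env.sense(); p=s['tcp_pos'];print(p,s['width'],s['contact_force'])
zd=p[2]-54.2+20
o=[]
for n in('side','top'):
    I=eyes.read_camera(n)[:,:,::-1].copy(); cv2.imwrite(f'pics/{n}2.png',I)
    J=cv2.resize(I,None,fx=2,fy=2)
    for cc,r,z in(((p[0]-1,p[1]+1),72,zd),((508,301),70,75)): cv2.polylines(J,[(circ(n,cc,r,z)*2+.5).astype(int)],True,(0,0,255),1)
    u,v=(proj(n,[[508,301,120]])[0]*2).astype(int); u=max(u,200);o.append(J[v-240:v+240,u-190:u+190])
cv2.imwrite('pics/ov2.png',np.hstack(o))
E
```

```text
[508.2831388  299.38422673 217.55426881] 33.51029107488951 [-0.45523992  0.20562786 -1.10094208]
```

View pics/ov2.png

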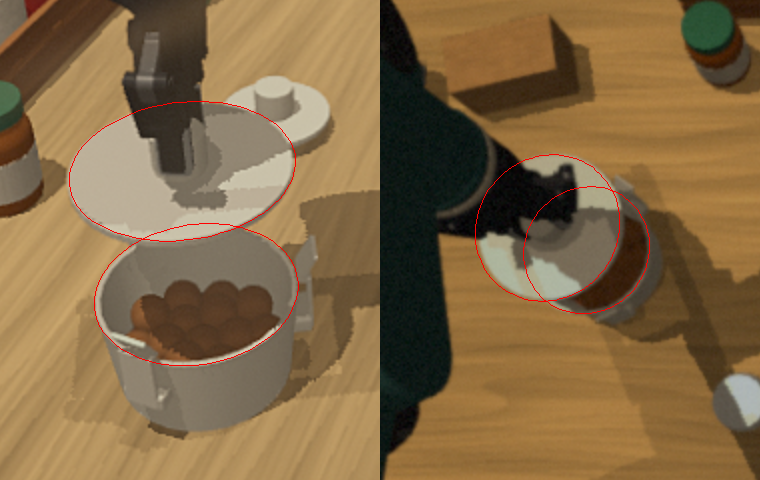

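The lid is held level, and its overlay is within about 1 mm of the tub's axis. I'll lower it.

Call:
drive_tool(plan=[{"hand": 3,"xyz": [0.05,0.05,-1.0],"rotation": [0,0,0]},{"hand": 3,"xyz": [0,0,-1.5],"rotation": [0,0,0]},{"hand": 3,"xyz": [0,0,-1.5],"rotation": [0,0,0]},{"hand": 3,"xyz": [0,0,-1.5],"rotation": [0,0,0]},{"hand": 3,"xyz": [0,0,-1.2],"rotation": [0,0,0]},{"hand": 3,"xyz": [0,0,-0.8],"rotation": [0,0,0]},{"hand": 3,"xyz": [0,0,-0.5],"rotation": [0,0,0]},{"hand": 3,"xyz": [0,0,-0.3],"rotation": [0,0,0]},{"hand": 3,"xyz": [0,0,0],"rotation": [0,0,0]}])

```text
time_s: 7.05
tcp_pos: [509.7, 299.7, 135.2]
orientation: [[0.966, 0.257, -0.0], [0.257, -0.966, 0.0], [-0.0, -0.0, -1.0]]
contact_force: [0.8, -0.6, -1.2]
width: 33.5
grip_force: 69.8
```

Call:
drive_tool(plan=[{"hand": 3,"xyz": [0,0,-0.2],"rotation": [0,0,0]},{"hand": 3,"xyz": [0,0,-0.2],"rotation": [0,0,0]},{"hand": 3,"xyz": [0,0,-0.1],"rotation": [0,0,0]},{"hand": 3,"xyz": [0,0,0],"rotation": [0,0,0]}])

```text
time_s: 7.45
tcp_pos: [509.6, 300.1, 130.6]
orientation: [[0.966, 0.257, 0.0], [0.257, -0.966, 0.001], [0.001, -0.001, -1.0]]
contact_force: [-2.6, 2.4, 2.4]
width: 33.8
grip_force: 70.0
```

Call:
drive_tool(plan=[{"hand": 3,"xyz": [0,0,-0.2],"rotation": [0,0,0]},{"hand": 3,"xyz": [0,0,-0.2],"rotation": [0,0,0]},{"hand": 3,"xyz": [0,0,-0.2],"rotation": [0,0,0]},{"hand": 3,"xyz": [0,0,0],"rotation": [0,0,0]}])

```text
time_s: 7.85
tcp_pos: [509.9, 299.5, 124.8]
orientation: [[0.966, 0.257, 0.001], [0.257, -0.966, -0.0], [0.001, 0.0, -1.0]]
contact_force: [-3.6, -0.1, 7.5]
width: 33.8
grip_force: 70.3
```

Call:
drive_tool(plan=[{"hand": 3,"xyz": [0,0,-0.2],"rotation": [0,0,0]},{"hand": 3,"xyz": [0,0,-0.2],"rotation": [0,0,0]},{"hand": 3,"xyz": [0,0,-0.2],"rotation": [0,0,0]},{"hand": 3,"xyz": [0,0,0],"rotation": [0,0,0]}])

```text
time_s: 8.25
tcp_pos: [509.5, 299.5, 117.6]
orientation: [[0.966, 0.257, -0.001], [0.257, -0.966, -0.0], [-0.001, 0.0, -1.0]]
contact_force: [0.6, -0.1, -0.7]
width: 33.5
grip_force: 70.8
```

Call:
drive_tool(plan=[{"hand": 3,"xyz": [0,0,-0.2],"rotation": [0,0,0]},{"hand": 3,"xyz": [0,0,-0.1],"rotation": [0,0,0]},{"hand": 3,"xyz": [0,0,0],"rotation": [0,0,0]}])

```text
time_s: 8.55
tcp_pos: [509.4, 299.8, 116.2]
orientation: [[0.966, 0.257, -0.0], [0.257, -0.966, 0.0], [-0.0, -0.0, -1.0]]
contact_force: [-5.0, 0.1, 9.3]
width: 33.8
grip_force: 72.2
```

Call:
drive_tool(plan=[{"hand": 3,"xyz": [0,0,-0.15],"rotation": [0,0,0]},{"hand": 3,"xyz": [0,0,-0.1],"rotation": [0,0,0]},{"hand": 3,"xyz": [0,0,0],"rotation": [0,0,0]}])

```text
time_s: 8.85
tcp_pos: [509.5, 299.8, 115.8]
orientation: [[0.966, 0.257, 0.001], [0.257, -0.966, 0.0], [0.001, -0.0, -1.0]]
contact_force: [-9.1, -1.1, 28.0]
width: 34.0
grip_force: 74.1
```

It is rigid at about 28 N, so the disc is on the rim. I'll ease off, release, retreat and check.

Call:
drive_tool(plan=[{"hand": 3,"xyz": [0,0,0.3],"rotation": [0,0,0]},{"hand": 3.8,"xyz": [0,0,0],"rotation": [0,0,0]},{"hand": 5,"xyz": [0,0,0],"rotation": [0,0,0]},{"hand": 6,"xyz": [0,0,0],"rotation": [0,0,0]},{"hand": 6,"xyz": [0,0,0],"rotation": [0,0,0]},{"hand": 6,"xyz": [0,0,1],"rotation": [0,0,0]},{"hand": 6,"xyz": [0,0,2],"rotation": [0,0,0]},{"hand": 6,"xyz": [0,0,3],"rotation": [0,0,0]},{"hand": 6,"xyz": [0,0,4],"rotation": [0,0,0]},{"hand": 6,"xyz": [0,0,3],"rotation": [0,0,0]},{"hand": 6,"xyz": [0,0,1],"rotation": [0,0,0]},{"hand": 6,"xyz": [0,0,0],"rotation": [0,0,0]}])

```text
time_s: 10.05
tcp_pos: [510.6, 300.1, 257.7]
orientation: [[0.966, 0.257, 0.004], [0.257, -0.966, 0.002], [0.004, -0.001, -1.0]]
contact_force: [0.4, -0.8, -0.6]
width: 60.0
grip_force: 0.0
```

```bash
python3 - <<'E'
from h import *
I=eyes.read_camera('side')[:,:,::-1].copy()
J=cv2.resize(I[270:470,90:310],None,fx=3,fy=3); K=J.copy()
for r,z in((72,81),(18,109)): cv2.polylines(K,[((circ('side',(508,301),r,z)-[90,270])*3+1).astype(int)],True,(0,0,255),1)
cv2.imwrite('pics/s3.png',cv2.resize(np.hstack([J,K]),None,fx=.6,fy=.6))
E
```

```text
(no output)
```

View pics/s3.png

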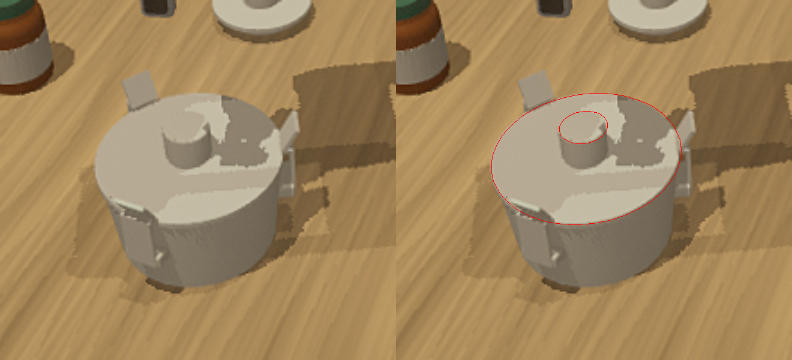

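The lid matches the fully-home outline (disc top at z=81, knob top at z=109), is level, and the catches are over its edge. The gripper is clear.

```bash
python3 -c "
from workcell import ticket
print(ticket.finish_job())"
```

```text
the job is handed in; nothing more can be done
None
```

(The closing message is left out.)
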